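# Park the needle case on the display line and wind up its keeper

### The job

Lift the pewter thimble out of the felt lane under the glass upper shelf and stand it upright, wholly on the round cork coaster. Then roll the wooden needle case along the lane, without gripping or lifting it, so that it stops centred on the brass line and lies along it; after that turn the crank clockwise until the keeper's pointer is level with the long graduation of the brass scale. Leave the other ornaments where they are and do not bump the glass upper shelf.

Things in the scene. Friction and masses are not known exactly. Their poses are not given: they have to be found in the camera images.
- stand: Display stand fixed on the table: frosted-glass board on a walnut plinth, its top 60 mm above the table, spanning x -195..+135, y -310..+270 in this frame. Origin on the table under the felt lane's middle line. x points away from the robot, across the lane; y runs along the lane, to the robot's left. Blue felt lane, flush: x -50..+50, y -120..+240. Yaw varies by 0.15 rad either way.
- upper_shelf: Clear glass shelf over the lane, fixed; same origin and axes as the stand. Underside 210 mm above the table (150 over the board); it spans x -6..+103, y -115..+255. Brass bars under it at y -100 and +240 (x +20..+95) reach down to 202 mm. Brass posts (12 mm) at x +90, y -100 and +240; front and ends open. The lane can only be reached from the front, with the tool tilted back towards the robot.
- case: Needle case: turned wooden cylinder with brass bands, 28 mm diameter, 70 mm long, about 35 g, loose, lying across the lane. Origin mid-length on its axis; x is the cylinder's axis (y and z turn as it rolls). It starts 110 to 225 mm to the +y side of the brass line, up to 0.1 rad askew. It has a little rolling resistance: let go at 50 mm/s it stops within some mm.
- pewter_thimble: Pewter thimble with flat dimpled crown, loose, standing in the lane between the case and the brass line; 24 mm high, 21 mm diameter at the rim (lowest 4 mm), about 18 mm above. Origin at the centre of its underside, z up.
- coaster: Round cork coaster, fixed on the front strip of the board, clear of the upper shelf; 52 mm diameter, 2 mm thick. Origin at the centre of its underside.
- lane_line (a point): Middle of the brass line, 4 mm wide and 115 mm long, inlaid across the lane. Its x runs along the line (the stand's x), its y along the lane (the stand's y). The case belongs with its axis straight over this line.
- scale_tick (a point): On the brass scale slip (26 x 46 mm) at the front edge of the lane: the point where the keeper's pointer must be level with the long dark graduation (the middle one of nine at 5 mm spacing). Axes as lane_line; it lies 85 mm nearer the robot and 26 mm to the -y side of lane_line.
- keeper_pointer (a point): Tip line of the keeper's thin brass pointer, flush with the keeper's +y face. The keeper is a dark wooden bar across the lane's -y end, 90 mm long (x), 12 mm thick (y), its top 27 mm above the board. It slides along the stand's y, driven by the wheel.
- wheel_axis (a point): Centre of the brass handwheel (68 mm diameter, lying flat on a 50 x 50 mm gearbox), at the level of the disc's top face, 60 mm above the board; its hub rises 4 mm more. The axis is vertical.
- crank_top (a point): Centre of the top of the wheel's upright crank handle: dark wooden pin 12 mm diameter, 38 mm tall, standing on the wheel 26 mm from its axis; the pin revolves freely about its own axis, so it may be held firmly while it is led round the circle. Where it stands on the circle varies.
- wheel (a joint): Handwheel angle in rad, growing clockwise seen from above, starts between 0 and 1.5. One clockwise turn moves the keeper 30 mm to +y (4.77 mm per rad), towards the line; anticlockwise takes it back. Turns with about 0.03 N m and stays where it is left. Some 1 to 2.5 turns are needed.
- porcelain_thimble: White porcelain thimble with blue cornflowers and domed crown, 28 mm high, 21 mm diameter, loose, standing on the front strip of the board: leave alone. Origin at the centre of its underside.
- darning_egg: Brass darning egg on a flat foot, 54 mm high, 45 mm diameter, loose, standing behind the lane: leave alone. Origin at the centre of its underside.
- ring_box: Walnut ring box, 45 x 50 mm, 40 mm high, loose, standing behind the lane: leave alone. Origin at the centre of its underside.
There are look-alikes about, which are no part of the job. What is meant by the case is not orange, and is the larger of those in its own colour.

How it is judged:
On the way, in this order (a step that is already met when the one before it is completed fails the run):
1. the pewter thimble stands upright on the coaster, let go (horizontal distance between pewter_thimble and coaster below 0.016 m and z of pewter_thimble in the frame of coaster below 0.006 m and angle between pewter_thimble's own z axis and vertical below 0.12 rad and contact force between the fingers and pewter_thimble below 0.05 N), for 0.2 s.
2. the needle case is rolling on the lane (angular speed of case above 0.5 rad/s), for 0.2 s.
3. the needle case has come to rest on the brass line (y of case in the frame of lane_line between -0.006 and 0.006 m and x of case in the frame of lane_line between -0.035 and 0.035 m and angle between the x axis of case and the x axis of lane_line, either way round below 0.14 rad and linear speed of case below 0.01 m/s), for 0.3 s.
4. the keeper's pointer is level with the long graduation (y of keeper_pointer in the frame of scale_tick between -0.003 and 0.003 m), for 0.2 s.
At the end, for the whole second after the job is handed in: The pewter thimble stands upright on the coaster (centres within 16 mm); the needle case lies at rest with its axis within 6 mm of the brass line, within 0.14 rad of its direction and within 35 mm of the lane's middle; the keeper's pointer is within 3 mm of the long graduation, wheel still (all of step 3 and all of step 4 and horizontal distance between pewter_thimble and coaster below 0.016 m and z of pewter_thimble in the frame of coaster below 0.006 m and angle between pewter_thimble's own z axis and vertical below 0.12 rad and velocity of joint wheel between -0.1 and 0.1 rad/s); the robot touches nothing.
It fails at once if the needle case is lifted off the lane (z of case in the frame of stand above 0.082 m).
It fails at once if the needle case is gripped or pressed (over 15 N) (contact force between the fingers and case above 15 N).
It fails at once if the glass upper shelf is bumped (over 6 N) (contact force between any of the arm, the fingers and upper_shelf above 6 N).
It fails at once if the porcelain thimble, darning egg or ring box is moved (over 12 mm) or tipped (distance of any of porcelain_thimble, darning_egg, ring_box from where it was at the start of the episode above 0.012 m or angle between any of porcelain_thimble, darning_egg, ring_box's own z axis and vertical above 0.3 rad).
It also fails if it takes over 72 s, if anything falls off the work surface, if the arm or the gripper's body presses on something with over 40 N, if the wrist force passes 120 N, or if a joint passes its speed limit or range.

### The arm

A 6-joint arm with a two-finger parallel gripper is mounted at the origin on the work surface. World frame = base frame: x ahead of the robot, y to its left, z up, the work surface at z = 0. Lengths are in m, angles in rad, forces in N, time in s.
With the tool pointing down it reaches from about 0.325 to 0.775 m from the base axis. Payload 5.5 kg.
Tool frame: the origin (TCP) lies between the finger pads; the fingertips stand 8 mm ahead of it and the grasp point (between the pads) lies 11 mm behind it (tcp_to_tips is the distance from the TCP to the fingertips, in m); z points along the fingers, y is the line along which they close (so a half turn about z gives the same grasp; the last joint's range is limited). The gripper opens to 88 mm and grips with 3 to 60 N. Pads are 20 mm wide; open, the fingers measure 115 mm over their backs; the gripper's body (75 mm by 178 mm) begins 61 mm behind the grasp point.
Start: joints at [1.113, 0.091, 1.231, -0, 1.82, -0.057], TCP at [0.234, 0.552, 0.231] pointing down, gripper open.
Joint ranges: [-2.87, 2.87], [-0.86, 2.18], [0.17, 2.46], [-1.51, 4.65], [0.06, 2.69], [-2.65, 2.65]. Speed limits (rad/s): [2.57, 2.57, 3.01, 3.14, 3.14, 3.14].

### API

Orientations are given as a unit quaternion [w, x, y, z].
In Python, from bench import * gives the robot as it stands. Calls block until the motion is done:
- move_to(position, orientation): joint-space move of the TCP to a pose.
- move_l(position, speed=0.15, orientation=None): straight line of the TCP; orientation=None keeps the orientation; speed is the mean speed in m/s.
- movej(angles): joint-space move.
- gripper_open() and close(): open the fingers fully, or close them until they stop; the grip force is fixed at half the most.
- hold(seconds).
- inverse_kinematics(position, orientation): joint angles nearest the present ones, or None.
- state(): the state.
- get_image(name): name is "scene" or "top" or "wrist"; returns a dict with "frame" (400x640x3 uint8, blue, green, red), "depth" (400x640 float32, m along the optical axis (not along the pixel's ray), 0 where there is no reading), "camera_matrix" (3x3 intrinsics, pixels), "k1" (the pictures are not rectified: a ray, as slopes to the right and down, at radius r is drawn at 1 + k1 r^2 times it, then the intrinsics apply), "view" (4x4, takes a point from world to camera coordinates). Camera axes: x right, y up, looking along -z (the intrinsics and any distortion apply to the point x, -y, -z); pixel columns grow to the right and rows downward; lengths in m; the calibration is good to about 2 mm. A picture is of the moment at which its call begins.
A pose or a line that the arm cannot do raises IKError and nothing moves.
- job_done(): hands the job in; it is judged then, once.
The state is a dict: "time": time; "joint_pos": joint angles; "dq": joint speeds; "joint_torque": joint torques, N m; "ee_pos": TCP position; "ee_rot": TCP orientation; "ft_force": force on the tool from outside, world axes, zero at the start; "moment": the same for the moment, N m; "finger_gap": finger opening in m; "finger_force": force on a finger pad.
Only numpy, scipy, OpenCV 4.12 (cv2) and the standard library are available. Lean on these libraries where they do the work, as an engineer would, in place of code of your own. Each camera call takes 0.05 s, during which the arm holds its last target. There are 200 camera calls.

## Working session

There is one attempt and no reset: what is moved stays moved. The work goes in short steps, each a Python script; the robot and the scene stay as the last script left them, time stands still between calls to the robot, and variables do not carry over. Pictures are saved under pics/ and viewed, at most 12 in all, crops included, and the job is handed in when it is done.

```bash
mkdir -p pics; ls; cat > h.py <<'E'
from bench import *
import numpy as np, cv2
from scipy.spatial.transform import Rotation as R
def ray(im,u,v):
    K=im["camera_matrix"];d=np.array([K[0][0],K[1][1]]);c=np.array([K[0][2],K[1][2]])
    p=(np.array([u,v],float)-c)/d; q=p.copy()
    for _ in range(20): q=p/(1+im["k1"]*(q@q))
    V=np.array(im["view"]);Rw=V[:3,:3].T;o=-Rw@V[:3,3]
    return o,Rw@np.array([q[0],-q[1],-1.])
def onz(im,u,v,z):
    o,d=ray(im,u,v);return o+d*(z-o[2])/d[2]
def bydepth(im,u,v):
    o,d=ray(im,u,v);return o+d*im["depth"][int(v),int(u)]
def proj(im,P):
    V=np.array(im["view"]);c=V[:3,:3]@np.array(P)+V[:3,3]
    q=np.array([c[0],-c[1]])/-c[2];q=q*(1+im["k1"]*(q@q));K=im["camera_matrix"]
    return np.array([q[0]*K[0][0]+K[0][2],q[1]*K[1][1]+K[1][2]])
def quat(M):
    q=R.from_matrix(M).as_quat();return [q[3],q[0],q[1],q[2]]
E
python3 - <<'E'
from h import *
import pickle
for n in("scene","top"):
    im=get_image(n);cv2.imwrite(f"pics/{n}0.png",im["frame"]);pickle.dump(im,open(n+"0.pkl","wb"))
    V=np.array(im["view"]);print(n,-V[:3,:3].T@V[:3,3],-V[2,:3],im["camera_matrix"],im["k1"])
print(state())
E
```

```text
pics
scene [0.87697076 0.03644274 0.84423179] [-0.34865848  0.02045478 -0.93702661] [[402.96394541   0.         318.26288883]
 [  0.         402.96394541 194.03663825]
 [  0.           0.           1.        ]] -0.01889548699055245
top [0.5922044  0.0759932  0.88930554] [ 2.74665375e-02 -5.17599334e-05 -9.99622722e-01] [[365.79511559   0.         315.47309924]
 [  0.         365.79511559 198.41747905]
 [  0.           0.           1.        ]] -0.05843767876049409
{'time': 0.1, 'joint_pos': array([ 1.11333148e+00,  9.18215341e-02,  1.23174554e+00, -1.18350981e-05,
        1.81977008e+00, -5.66639716e-02]), 'dq': array([-0.00032528, -0.0011767 , -0.00250749, -0.0034304 ,  0.00140478,
       -0.00123487]), 'joint_torque': array([ 1.78192877e-03, -4.47857666e+01, -4.07571530e+01,  6.99472404e-02,
        2.84433772e-02, -8.84512679e-05]), 'ee_pos': array([0.23397491, 0.55224434, 0.22960844]), 'ee_rot': array([-2.16215166e-04,  1.99063118e-01,  9.79986283e-01, -8.45046680e-04]), 'ft_force': array([-0.01211231,  0.10915566,  0.01250557]), 'moment': array([ 0.06102753, -0.02733761, -0.01492564]), 'finger_force': 0.0, 'finger_gap': 0.0877287696408966}
```

View pics/scene0.png

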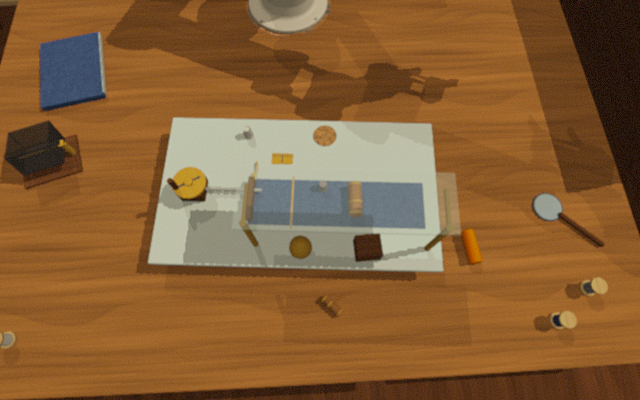

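View pics/top0.png

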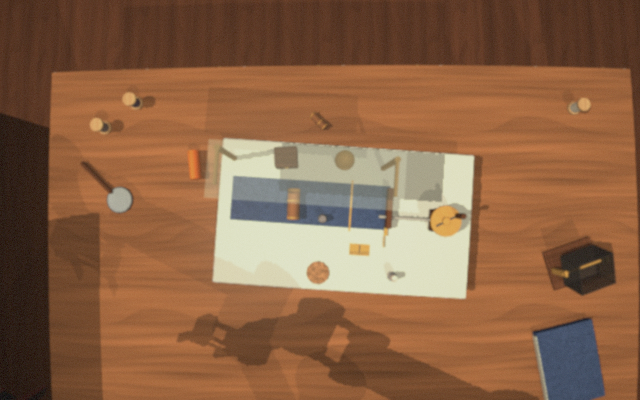

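The top image shows the stand, with +x up and +y to the left. Candidates by pixel in that image:
- **Case:** wooden cylinder on the lane (293,203). I rule out the orange one (195,164) and the small brown one (319,121).
- **Pewter thimble:** on the lane (322,218). I rule out the porcelain one (392,276) and the cups on the table at (131,100), (99,125) and (579,105).
- **Other parts:** coaster (318,272), scale (359,250), line (351,205), wheel (446,221), keeper (388,207).

I'll check the choice in a close crop.

```bash
python3 - <<'E'
from h import *
import pickle
t=pickle.load(open("top0.pkl","rb"));s=pickle.load(open("scene0.pkl","rb"))
a=cv2.resize(t["frame"][135:300,210:480],None,fx=2.9,fy=2.9,interpolation=2)[:,:783]
b=cv2.resize(s["frame"][115:200,155:425],None,fx=2.9,fy=2.9,interpolation=2)[:120*2]
a=a[:,:783];b=b[:,:783]
cv2.imwrite("pics/crop0.png",np.vstack([a[:360],b[:239]]))
f=t["frame"].astype(int)
# stand corners from whitish mask
hsv=cv2.cvtColor(t["frame"],cv2.COLOR_BGR2HSV)
# lane
m=cv2.inRange(hsv,(100,70,30),(130,255,200));m[:,:215]=0;m[:,400:]=0;m[:170]=0;m[235:]=0
c=np.argwhere(m)[:,::-1].astype(np.float32);r=cv2.minAreaRect(c);print("lane",r)
P=[onz(t,*p,0.06) for p in cv2.boxPoints(r)];print(np.round(P,4))
for nm,z in(("lane",.06),):
  pass
for nm,u,v,z in(("coaster",318,272,.062),("scale",359,250,.06),("case",293,203,.074),("thim",322,217,.084),("line a",351.5,183,.06),("line b",350,227,.06),("wheel",446,221,.12),("porc",392,275,.088),("crank",460,216,.158)):
  print(nm,np.round(onz(t,u,v,z),4),np.round(bydepth(t,u,v),4))
E
```

```text
lane ((348.0123291015625, 216.36477661132812), (70.52734375, 16.83964729309082), 5.19442892074585)
[[ 0.5627  0.0841  0.06  ]
 [ 0.6006  0.0802  0.06  ]
 [ 0.5843 -0.0791  0.06  ]
 [ 0.5463 -0.075   0.06  ]]
coaster [0.4489 0.0721 0.062 ] [0.4487 0.0721 0.0611]
scale [ 0.4971 -0.0213  0.06  ] [ 0.4971 -0.0213  0.0598]
case [0.6049 0.1262 0.074 ] [0.6027 0.1174 0.2167]
thim [0.5733 0.062  0.084 ] [0.5733 0.062  0.0828]
line a [ 0.6491 -0.0063  0.06  ] [0.6383 0.0093 0.2174]
line b [ 0.5494 -0.0015  0.06  ] [ 0.5493 -0.0017  0.0581]
wheel [ 0.5625 -0.1998  0.12  ] [ 0.5622 -0.2029  0.1114]
porc [ 0.4446 -0.0898  0.088 ] [ 0.4438 -0.0908  0.0833]
crank [ 0.5737 -0.215   0.158 ] [ 0.5732 -0.222   0.1406]
```

View pics/crop0.png

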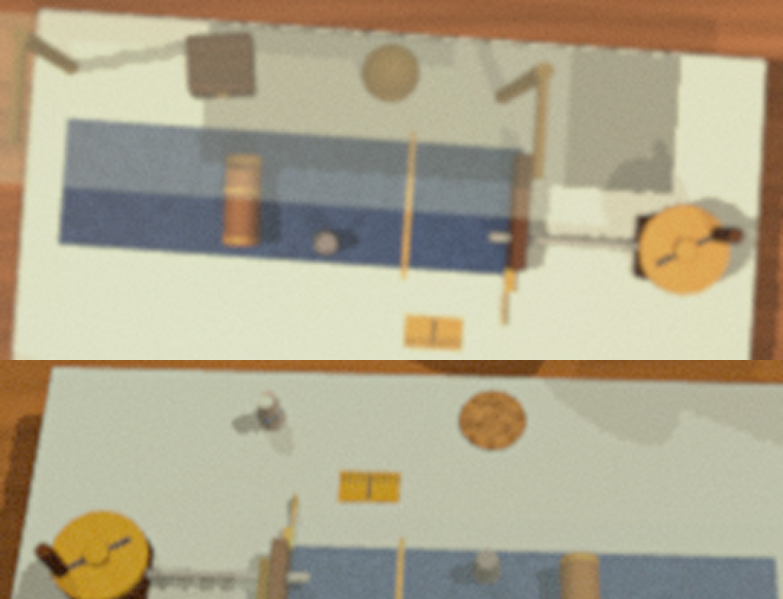

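The crop confirms the choice: the case is in the lane at crop (242,200), the pewter thimble at (326,243), the line at (408,205), the keeper at (520,210) with its pointer at (508,295), and the scale at (434,332). The crank pin is at (733,236). Next I'll fit these accurately in both views.

```bash
cat > meas.py <<'E'
from h import *
def blob(im,lo,hi,box,big=True):
    x0,x1,y0,y1=box;hsv=cv2.cvtColor(im["frame"],cv2.COLOR_BGR2HSV)
    m=np.zeros(hsv.shape[:2],np.uint8);m[y0:y1,x0:x1]=cv2.inRange(hsv,lo,hi)[y0:y1,x0:x1]
    n,l,st,c=cv2.connectedComponentsWithStats(m)
    if n<2:return None
    k=1+np.argmax(st[1:,4]);return (np.argwhere(l==k)[:,::-1]).astype(np.float32)
E
python3 - <<'E'
from meas import *
import pickle
t=pickle.load(open("top0.pkl","rb"));s=pickle.load(open("scene0.pkl","rb"))
Y=((12,110,90),(32,255,255))
def show(n,im,p,z):
    if p is None: print(n,None);return
    r=cv2.minAreaRect(p);w=onz(im,*r[0],z);print(n,len(p),np.round(r[0],1),np.round(r[1],1),np.round(w,4))
    return w
show("scale t",t,blob(t,*Y,(345,375,240,260)),.06);show("scale s",s,blob(s,*Y,(268,298,150,168)),.06)
show("coast t",t,blob(t,(3,80,60),(25,255,255),(300,340,255,290)),.062);show("coast s",s,blob(s,(3,80,60),(25,255,255),(308,342,120,150)),.062)
show("wheel t",t,blob(t,*Y,(425,475,200,240)),.12);show("wheel s",s,blob(s,*Y,(165,212,160,205)),.12)
for n,im,b in(("line t",t,(344,358,178,235)),("line s",s,(286,298,174,232))):
    p=blob(im,(10,60,80),(35,255,255),b);o=p[np.argsort(p[:,1])]
    A=o[o[:,1]==o[:,1].min()].mean(0);B=o[o[:,1]==o[:,1].max()].mean(0)
    f=np.polyfit(p[:,1],p[:,0],1);A[0]=np.polyval(f,A[1]);B[0]=np.polyval(f,B[1])
    a=onz(im,*A,.06);b=onz(im,*B,.06);print(n,A,B,np.round(a,4),np.round(b,4),np.linalg.norm(a-b),"yaw",np.arctan((b-a)[1]/(b-a)[0]))
# board corners via white mask
for n,im in(("t",t),("s",s)):
    hsv=cv2.cvtColor(im["frame"],cv2.COLOR_BGR2HSV);b=(205,485,130,305) if n=="t" else(145,450,110,275)
    m=np.zeros((400,640),np.uint8);m[b[2]:b[3],b[0]:b[1]]=cv2.inRange(hsv,(20,0,90),(110,80,255))[b[2]:b[3],b[0]:b[1]]
    m=cv2.morphologyEx(m,cv2.MORPH_OPEN,np.ones((3,3)))
    h=cv2.convexHull(np.argwhere(m)[:,::-1].astype(np.int32));q=cv2.approxPolyDP(h,6,True)[:,0]
    print("board",n,[ (tuple(map(int,p)),np.round(onz(im,*p,.06)[:2],4).tolist()) for p in q])
# wooden case
show("case t",t,blob(t,(3,70,50),(25,255,255),(282,306,184,225)),.074)
for (im,n,b) in((t,"t",(282,306,184,225)),(s,"s",(345,366,178,220))):
    p=blob(im,(3,70,50),(25,255,255),b);r=cv2.minAreaRect(p);print("case",n,r,[np.round(onz(im,*q,.076)[:2],4).tolist() for q in cv2.boxPoints(r)],np.round(onz(im,*r[0],.08),4))
# thimble in lane: low saturation
show("thim t",t,blob(t,(0,0,60),(180,75,255),(314,330,209,226)),.08);show("thim s",s,blob(s,(0,0,60),(180,75,255),(316,330,178,192)),.08)
# crank pin dark
show("pin t",t,blob(t,(0,30,0),(20,255,110),(450,472,206,226)),.15);show("pin s",s,blob(s,(0,30,0),(20,255,110),(164,182,174,196)),.15)
# pointer
show("ptr t",t,blob(t,*Y,(380,390,226,250)),.085);show("ptr s",s,blob(s,*Y,(250,260,158,182)),.085)
E
```

```text
scale t 193 [359. 249.] [10. 18.] [ 0.4994 -0.0213  0.06  ]
scale s 211 [282. 158.] [10. 20.] [ 0.4985 -0.0198  0.06  ]
coast t 387 [317.5 272.5] [21. 21.] [0.4477 0.0732 0.062 ]
coast s 365 [324.  135.5] [19. 22.] [0.4499 0.0734 0.062 ]
wheel t 758 [446.5 220.5] [33. 29.] [ 0.5636 -0.2009  0.12  ]
wheel s 842 [188.7 182.9] [31.1 34.4] [ 0.5712 -0.1975  0.12  ]
line t [352.11224 180.     ] [348.69547 230.     ] [ 0.656  -0.0078  0.06  ] [0.5426 0.0015 0.06  ] 0.11370842930402777 yaw -0.08160222096000881
line s [293.07715 176.     ] [290.30655 228.     ] [0.5418 0.0026 0.06  ] [ 0.6551 -0.0066  0.06  ] 0.11369504713210228 yaw -0.08086313435328184
board t [((473, 156), [0.7087, -0.2878]), ((464, 297), [0.3861, -0.2607]), ((213, 280), [0.4322, 0.3107]), ((224, 139), [0.7534, 0.284])]
board s [((442, 270), [0.7554, 0.2856]), ((149, 263), [0.7116, -0.2851]), ((173, 118), [0.3865, -0.2616]), ((430, 124), [0.4321, 0.311])]
case t 354 [292.9 203.6] [11.5 31.2] [0.6036 0.1264 0.074 ]
case t ((292.88775634765625, 203.58209228515625), (11.467427253723145, 31.231365203857422), 2.4895529747009277) [[0.5696, 0.1409], [0.639, 0.1372], [0.6376, 0.1117], [0.5683, 0.1154]] [0.6036 0.1261 0.08  ]
case s ((354.8116760253906, 198.4143829345703), (35.013031005859375, 12.694999694824219), 87.87889862060547) [[0.5661, 0.1155], [0.5664, 0.1417], [0.6417, 0.1375], [0.6414, 0.1121]] [0.6059 0.1262 0.08  ]
thim t 272 [321.5 217. ] [16. 15.] [0.5732 0.0631 0.08  ]
thim s 196 [322.5 184.5] [13. 13.] [0.5723 0.0629 0.08  ]
pin t 29 [459.5 215.5] [9. 3.] [ 0.5745 -0.2172  0.15  ]
pin s 61 [172.5 184. ] [12.   4.9] [ 0.5845 -0.218   0.15  ]
ptr t 31 [385.2 230.4] [3.6 9.5] [ 0.5422 -0.0766  0.085 ]
ptr s 13 [254.  175.5] [5. 2.] [ 0.5471 -0.0761  0.085 ]
```

```bash
cat >> h.py <<'E'
YAW=-0.0805
ex=np.array([np.cos(YAW),np.sin(YAW),0]);ey=np.array([-np.sin(YAW),np.cos(YAW),0]);ez=np.array([0,0,1.])
LINE=np.array([.5989,-.0025,.06])
TICK=LINE-.085*ex-.026*ey
def tq(th,s=1):
    z=np.sin(th)*ex-np.cos(th)*ez;y=s*ey;return quat(np.column_stack([np.cross(y,z),y,z])),z
def loc(p,o=LINE): d=np.asarray(p)-o;return np.array([d@ex,d@ey,d[2]])
E
cat > s1.py <<'E'
from h import *
import sys
th=np.radians(35);q,z=tq(th)
T=np.array([.5728,.063,0])
g=T-.014*ey;g[2]=.06+8e-3*np.cos(th)+.010*np.sin(th)+.003
C=np.array([.449,.0733,0]);c=C.copy();c[2]=g[2]+.0025
for n,p in(("way",[.40,.27,.27]),("pre",g-.11*z),("g",g),("c",c),("cup",c-.08*z)):
    print(n,np.round(p,3),inverse_kinematics(list(p),q) )
if len(sys.argv)>1:
    move_to([.40,.27,.27],q);move_to(list(g-.11*z),q);move_l(list(g),.12)
    im=get_image("wrist");cv2.imwrite("pics/w1.png",im["frame"])
    im=get_image("top");cv2.imwrite("pics/t1.png",im["frame"])
    print(state()["time"],state()["ee_pos"],state()["ft_force"])
E
python3 s1.py
```

```text
way [0.4  0.27 0.27] [ 0.85196756 -0.60037729  1.84891243 -0.47980181  1.50601217 -0.70230974]
pre [0.509 0.054 0.165] [ 0.11316294 -0.72561572  2.10862081 -0.12073751  1.15924527 -1.36300774]
g [0.572 0.049 0.075] [ 0.08129392 -0.47472227  2.11183245 -0.11793202  0.90317146 -1.36465846]
c [0.449 0.073 0.078] None
cup [0.403 0.077 0.143] None
```

```bash
python3 - <<'E'
from h import *
c=[.449,.0733,.078]
for d in(20,25,30,35):
    q0=R.from_quat(np.roll(tq(np.radians(d))[0],-1))
    ok=[]
    for a in range(-180,180,15):
        q=(R.from_euler('z',a,degrees=True)*q0).as_quat();q=[q[3],*q[:3]]
        j=inverse_kinematics(c,q);j2=inverse_kinematics([c[0],c[1],.14],q)
        if j is not None and j2 is not None:ok.append((a,np.round(j,1).tolist()))
    print(d,ok)
    g=inverse_kinematics([.572,.049,.075],tq(np.radians(d))[0]);print(g)
E
```

```text
20 [(-180, [0.1, 0.0, 1.6, 0.0, 1.9, 1.7]), (-165, [0.1, 0.1, 1.6, -0.0, 1.9, 1.5]), (-150, [0.2, 0.0, 1.6, -0.1, 1.8, 1.3]), (-135, [0.2, 0.0, 1.6, -0.2, 1.8, 1.1]), (-120, [0.3, -0.0, 1.7, -0.2, 1.8, 0.8]), (-105, [0.3, -0.1, 1.7, -0.3, 1.7, 0.6]), (-90, [0.3, -0.2, 1.8, -0.3, 1.7, 0.4]), (-75, [0.3, -0.2, 1.9, -0.3, 1.6, 0.2]), (-60, [0.3, -0.3, 1.9, -0.3, 1.5, -0.1]), (-45, [0.3, -0.4, 2.0, -0.3, 1.4, -0.4]), (-30, [0.3, -0.5, 2.1, -0.3, 1.4, -0.7]), (-15, [0.2, -0.6, 2.1, -0.2, 1.3, -1.0]), (0, [0.1, -0.6, 2.1, -0.1, 1.3, -1.3]), (15, [0.1, -0.7, 2.2, 0.0, 1.3, -1.7]), (30, [-0.0, -0.6, 2.1, 0.2, 1.3, -2.1]), (45, [-0.1, -0.6, 2.1, 0.3, 1.4, -2.4]), (120, [-0.1, -0.1, 1.8, 0.3, 1.7, 2.6]), (135, [-0.1, -0.1, 1.7, 0.2, 1.8, 2.4]), (150, [-0.0, -0.0, 1.7, 0.2, 1.8, 2.1]), (165, [0.0, 0.0, 1.6, 0.1, 1.8, 1.9])]
[ 0.05336847 -0.25934983  1.87452252 -0.04937801  1.18066179 -1.42612126]
25 [(-180, [0.0, 0.1, 1.5, 0.1, 1.9, 1.7]), (-165, [0.1, 0.1, 1.5, -0.0, 1.9, 1.5]), (-150, [0.2, 0.1, 1.5, -0.1, 1.9, 1.3]), (-135, [0.2, 0.1, 1.6, -0.2, 1.9, 1.1]), (-120, [0.3, 0.0, 1.6, -0.3, 1.8, 
[... 1624 characters left out ...]
 2.1, 1.5]), (-150, [0.2, 0.3, 1.4, -0.2, 2.1, 1.3]), (-135, [0.3, 0.2, 1.5, -0.3, 2.0, 1.1]), (-120, [0.3, 0.2, 1.5, -0.4, 1.9, 0.9]), (-105, [0.4, 0.1, 1.6, -0.5, 1.9, 0.7]), (-90, [0.5, -0.0, 1.7, -0.5, 1.8, 0.5]), (-75, [0.5, -0.1, 1.8, -0.6, 1.6, 0.3]), (-60, [0.5, -0.3, 2.0, -0.6, 1.5, 0.1]), (-45, [0.5, -0.4, 2.1, -0.6, 1.4, -0.1]), (-30, [0.5, -0.6, 2.2, -0.6, 1.3, -0.4]), (-15, [0.4, -0.8, 2.3, -0.4, 1.2, -0.8]), (45, [-0.3, -0.8, 2.3, 0.5, 1.3, -2.6]), (120, [-0.3, 0.0, 1.7, 0.5, 1.8, 2.5]), (135, [-0.2, 0.1, 1.6, 0.4, 1.9, 2.3]), (150, [-0.1, 0.2, 1.5, 0.3, 2.0, 2.1]), (165, [-0.0, 0.2, 1.4, 0.2, 2.0, 1.9])]
[ 0.08110581 -0.47339562  2.11144016 -0.11788422  0.90222151 -1.36475588]
```

A 25° tilt reaches both the thimble and the coaster, so I'll approach the thimble now.

```bash
sed -i 's/np.radians(35)/np.radians(25)/' s1.py; python3 s1.py go; python3 -c "
import cv2,numpy as np
a=cv2.imread('pics/w1.png');b=cv2.imread('pics/t1.png')[150:300,250:410]
cv2.imwrite('pics/v1.png',np.hstack([cv2.resize(a,(480,300)),cv2.resize(b,(320,300))]))"
```

```text
way [0.4  0.27 0.27] [ 0.74315013 -0.50271916  1.73215038 -0.3154168   1.60359215 -0.80699542]
pre [0.525 0.053 0.174] [ 0.07918746 -0.50847883  1.90594597 -0.069548    1.31327419 -1.40811154]
g [0.572 0.049 0.074] [ 0.06204015 -0.33350131  1.95563399 -0.06783719  1.08796669 -1.40992123]
c [0.449 0.073 0.077] [ 0.16378053 -0.73516172  2.21757902 -0.10843089  1.23610613 -1.31287883]
cup [0.415 0.076 0.149] [ 0.19270222 -0.85331606  2.15219101 -0.11556612  1.42167121 -1.30485334]
3.55 [0.5721016  0.04916771 0.07579141] [ 0.5331455   0.7053167  -0.08916437]
```

View pics/v1.png

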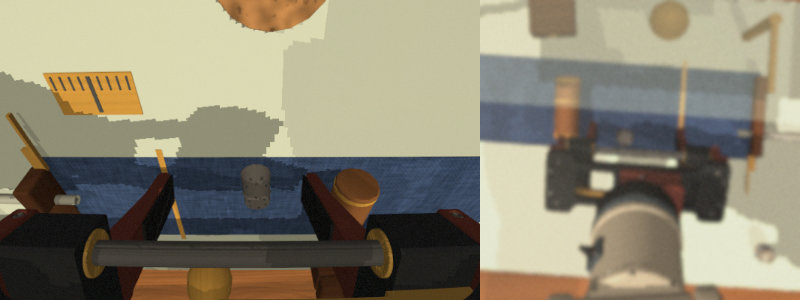

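The thimble (255,187) sits between the fingers, and the finger at (305,200) is clear of the case (355,200). I'll close, lift and place it on the coaster.

```bash
python3 - <<'E'
from h import *
th=np.radians(25);q,z=tq(th)
close();s=state();print(s["finger_gap"],s["finger_force"],s["ee_pos"])
g=s["ee_pos"].copy()
move_l([*(g[:2]),g[2]+.012],.06);print(state()["finger_gap"])
p=np.array([g[0]-.05*ex[0],g[1]-.05*ex[1],g[2]+.05]);move_l(list(p),.12)
C=np.array([.449,.0733])
# thimble sits along x as seen relative to TCP: thimble x .5728 vs g
off=(np.array([.5728,.063])-g[:2]);o=(off@ex[:2])*ex[:2];print(o)
c=np.array([*(C-o),g[2]+.05]);move_l(list(c),.12)
im=get_image("wrist");cv2.imwrite("pics/w2.png",im["frame"])
im=get_image("scene");cv2.imwrite("pics/s2.png",im["frame"])
print(state()["finger_gap"],state()["ee_pos"],c,state()["time"])
E
python3 -c "
import cv2,numpy as np
a=cv2.imread('pics/w2.png');b=cv2.imread('pics/s2.png')[100:200,270:378]
cv2.imwrite('pics/v2.png',np.hstack([cv2.resize(a,(480,300)),cv2.resize(b,(320,300))]))"
```

```text
0.01743896402737998 30.101580508053303 [0.5716865  0.0490627  0.07448407]
0.0172005971732569
[-1.08127205e-05  8.72309073e-07]
0.01785253131103419 [0.44935867 0.07309722 0.12426681] [0.44901081 0.07329913 0.12448407] 6.5417
```

View pics/v2.png

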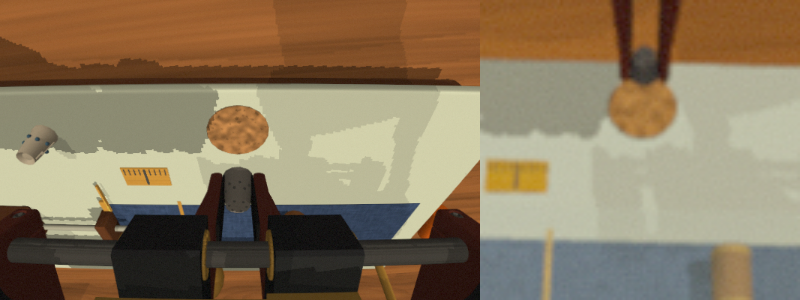

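The thimble is held upright in line with the coaster (wrist view, thimble (238,190), coaster (238,130)), so I'll lower it and let go.

```bash
python3 - <<'E'
from h import *
import pickle
th=np.radians(25);q,z=tq(th)
p=state()["ee_pos"]
t=[.449,.0733,.07448+.0026]
move_l(t,.07);hold(.1);print(state()["ee_pos"],state()["ft_force"])
gripper_open();hold(.2)
move_l(list(np.array(t)-.07*z),.12);print(state()["time"])
im=get_image("scene");cv2.imwrite("pics/s3.png",im["frame"]);pickle.dump(im,open("scene3.pkl","wb"))
w=get_image("wrist");cv2.imwrite("pics/w3.png",w["frame"])
a=cv2.resize(w["frame"],(480,300));b=cv2.resize(im["frame"][115:155,300:350],(320,300))
cv2.imwrite('pics/v3.png',np.hstack([a,b]))
E
```

```text
[0.44897915 0.07332231 0.07699112] [ 0.33001534  0.0465743  -1.13685829]
9.5583
```

View pics/v3.png

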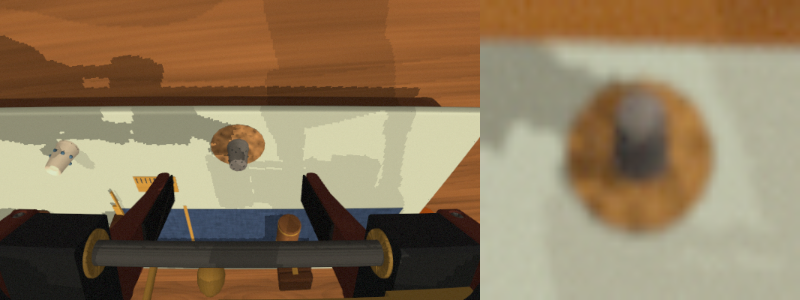

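The thimble stands upright on the coaster, close to its centre (wrist view (238,155)). Next I'll close the gripper, go in behind the case on its +y side, and push slowly to just short of the line.

```bash
cat > push.py <<'E'
from meas import *
th=np.radians(35);q,z=tq(th)
H=.0755
def P(x,y,h=H): p=LINE+x*ex+y*ey;p[2]=h;return p
def casey(n,save=None):
    im=get_image(n)
    if n=="top": u,v=proj(im,LINE+[0,0,.014]);lo=(3,90,50)
    else: u,v=proj(im,LINE+[0,0,.014]);lo=(3,90,50)
    if save: cv2.imwrite(save,cv2.resize(im["frame"][int(v)-50:int(v)+50,int(u)-80:int(u)+80],None,fx=5,fy=5,interpolation=2)[:480])
    return im
E
python3 - <<'E'
from push import *
s=state()["ee_pos"]
move_l([s[0],s[1],.20],.15);close()
a=P(-.006,.168);print(inverse_kinematics(list(a-.1*z),q),inverse_kinematics(list(a),q),inverse_kinematics(list(P(-.006,.03)),q))
move_to(list(a-.1*z),q);move_l(list(a),.1);print(state()["ft_force"],state()["time"])
move_l(list(P(-.006,.045)),.045);print(state()["ft_force"],state()["time"],loc(state()["ee_pos"]),state()["finger_gap"])
hold(.4)
casey("top","pics/v4.png")
w=get_image("wrist");cv2.imwrite("pics/w4.png",w["frame"])
c=cv2.imread("pics/v4.png");cv2.imwrite("pics/v4.png",np.hstack([cv2.resize(c,(400,250)),cv2.resize(w["frame"],(400,250))]))
E
```

```text
[ 0.39807639 -0.46128374  1.95539521 -0.29938855  1.10975087 -1.03247662] [ 0.33923057 -0.25769662  1.94724342 -0.30161162  0.90568502 -1.03065177] [ 0.02403295 -0.40559712  2.06229035 -0.07785207  0.87809468 -1.43528803]
[0.26701915 0.26579213 0.11041994] 13.4
[-0.98475595 -0.63279151  0.49012045] 16.2833 [-0.00601296  0.04514073  0.01546489] 0.00032764245825694504
```

View pics/v4.png

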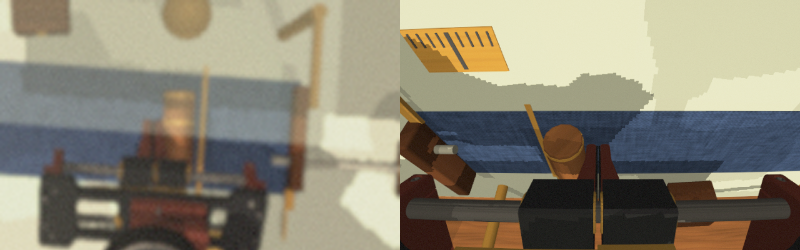

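The case sits a little short of the line (crop (178,125) against (204,125)), still against the finger and square to the line. I'll measure the remaining gap.

```bash
cat >> push.py <<'E'
def meas(verbose=True):
    out=[]
    for n in("top","scene"):
        im=get_image(n)
        pts=np.array([proj(im,LINE+x*ex+y*ey+[0,0,.022]) for x,y in((.045,-.018),(.045,.048),(.0 if n=="top" else -.045,.048),(.0 if n=="top" else -.045,-.018))])
        m=np.zeros((400,640),np.uint8);cv2.fillPoly(m,[pts.astype(np.int32)],255)
        h=cv2.cvtColor(im["frame"],cv2.COLOR_BGR2HSV);m&=cv2.inRange(h,(3,60,40),(28,255,255))
        m=cv2.morphologyEx(m,cv2.MORPH_OPEN,np.ones((3,5)))  # drops the thin line
        k,l,st,c=cv2.connectedComponentsWithStats(m)
        if k<2: continue
        p=np.argwhere(l==1+np.argmax(st[1:,4]))[:,::-1].astype(np.float32)
        if verbose: cv2.imwrite(f"pics/m_{n}.png",m)
        W=np.array([loc(onz(im,*a,.076)) for a in p]);f=np.polyfit(W[:,0],W[:,1],1)
        print(n,len(p),"y mean",W[:,1].mean().round(4),"min/max",np.percentile(W[:,1],[2,98]).round(4),"x",np.percentile(W[:,0],[1,99]).round(4),"skew",f[0].round(3))
E
python3 -c "
from push import *
meas()"
```

```text
top 177 y mean 0.0231 min/max [0.0104 0.0358] x [0.0005 0.0325] skew -0.068
scene 568 y mean 0.0269 min/max [0.0109 0.0439] x [-0.0479  0.0353] skew -0.103
```

```bash
python3 -c "
from push import *
move_l(list(P(-.006,.031)),.02);hold(.3);meas();print(state()['time'],state()['ft_force'],loc(state()['ee_pos']))"
```

```text
top 186 y mean 0.0093 min/max [-0.0041  0.0244] x [0.0008 0.0334] skew -0.101
scene 572 y mean 0.0123 min/max [-0.0036  0.0296] x [-0.0468  0.0357] skew -0.099
18.1333 [ 0.29394855  0.37004137 -0.73597558] [-0.00600165  0.0310834   0.01550394]
```

```bash
python3 -c "
from push import *
move_l(list(P(-.006,.0228)),.015);hold(.3);move_l(list(P(-.006,.06)),.08);move_l(list(P(-.006,.08)-.1*z),.12);meas();print(state()['time'])
im=get_image('scene');u,v=proj(im,LINE);u=int(u);v=int(v)
t=get_image('top');a,b=map(int,proj(t,LINE))
w=lambda i,x,y:cv2.resize(i['frame'][y-40:y+40,x-40:x+40],(400,400),interpolation=2)
cv2.imwrite('pics/v5.png',np.hstack([w(im,u,v),w(t,a,b)]))"
```

```text
top 179 y mean 0.0003 min/max [-0.012   0.0129] x [0.0006 0.0338] skew 0.015
scene 462 y mean 0.001 min/max [-0.0118  0.0138] x [-0.0381  0.036 ] skew 0.014
20.85
```

View pics/v5.png

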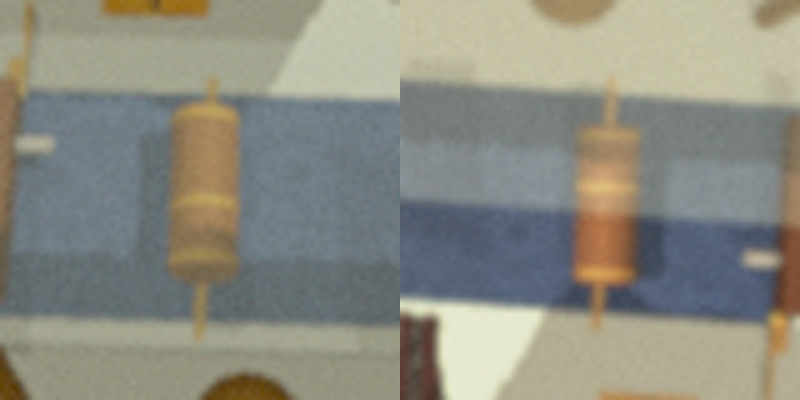

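The case lies centred on the line (y about 0.5 mm, skew 0.015). Now for the crank: I'll look at it from above with the wrist camera.

```bash
cat > cr.py <<'E'
from meas import *
def vq(s): 
    z=-ez;y=s*ex;return quat(np.column_stack([np.cross(y,z),y,z]))
E
python3 - <<'E'
from cr import *
import pickle
s=state()["ee_pos"];th=np.radians(35);_,z=tq(th)
move_l(list(s-.12*z),.2)
p=[.52,-.20,.30]
J=[(abs(j[5]),s) for s in(1,-1) if (j:=inverse_kinematics(p,vq(s))) is not None];print(J)
sg=min(J)[1];print("sg",sg)
gripper_open();move_to(p,vq(sg));hold(.2)
for n in("wrist","top","scene"):
    im=get_image(n);pickle.dump(im,open(n+"5.pkl","wb"))
    if n=="wrist":w=im
cv2.imwrite("pics/w5.png",w["frame"]);print(state()["time"],state()["ee_pos"])
for P in([.567,-.199,.12],[.578,-.218,.158]): print(proj(w,P))
E
```

```text
[(np.float64(0.34773822031004986), 1)]
sg 1
24.5583 [ 0.51998012 -0.19909231  0.30052338]
[364.01060734 166.83494898]
[382.55360756 196.24410016]
```

View pics/w5.png

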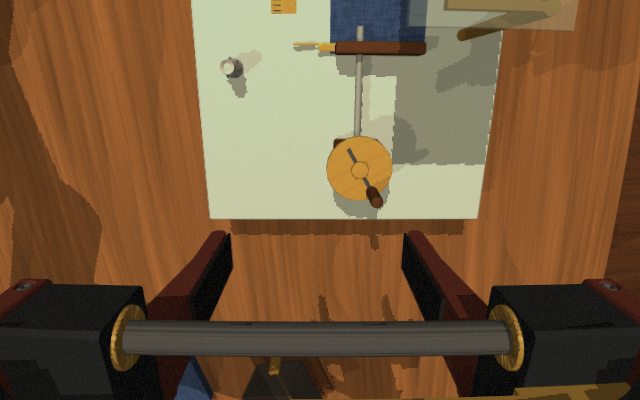

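Wrist view: wheel hub at (360,170), pin top at (376,200), keeper pointer at (310,45). I'll compute the wheel centre and pin position.

```bash
python3 - <<'E'
from cr import *
import pickle
w,t,s=[pickle.load(open(n+"5.pkl","rb")) for n in("wrist","top","scene")]
print("hub w",onz(w,360,170,.124),"disc w",onz(w,359.5,167.5,.12),"pin w",onz(w,376,201,.158))
b=blob(w,(12,110,90),(32,255,255),(320,400,130,210));h=cv2.convexHull(b);(c,r)=cv2.minEnclosingCircle(h);print(c,r,onz(w,*c,.12))
pb=blob(w,(0,40,0),(20,255,110),(366,390,186,212));print(len(pb),pb.min(0),pb.max(0),pb[pb[:,1]>pb[:,1].max()-10].mean(0))
for n,im,bx in(("t",t,(425,475,200,240)),("s",s,(165,212,160,205))):
    b=blob(im,(12,110,90),(32,255,255),bx);c,r=cv2.minEnclosingCircle(cv2.convexHull(b));print(n,c,r,onz(im,*c,.12))
# pointer +y edge in each view, just forward of the keeper
p=blob(w,(12,110,90),(32,255,255),(288,334,38,54));print("ptr w",p.min(0),p.max(0));
for k in(298,304,308,312):
    q=p[p[:,0]==k]
    if len(q): print(k,q[:,1].min(),q[:,1].max(),[loc(onz(w,k,q[:,1].min()-.5,z),TICK).round(4)[:2] for z in(.07,.085)])
print("tick in w",proj(w,TICK), "depth pointer",bydepth(w,305,45))
for n,im,bx in(("t",t,(378,392,226,252)),("s",s,(248,262,156,184))):
    p=blob(im,(12,80,80),(32,255,255),bx);W=np.array([loc(onz(im,*a,.085),TICK) for a in p]);print(n,len(p),W.min(0),W.max(0),W.mean(0))
E
```

```text
hub w [ 0.56247334 -0.20088036  0.124     ] disc w [ 0.56252573 -0.19932868  0.12      ] pin w [ 0.57198492 -0.22205714  0.158     ]
(358.8693542480469, 167.68341064453125) 33.09226608276367 [ 0.56189606 -0.19946623  0.12      ]
256 [366. 186.] [382. 208.] [375.92593 202.53703]
t (445.478271484375, 220.6086883544922) 17.152578353881836 [ 0.56336304 -0.1986767   0.12      ]
s (187.0, 182.0) 19.235483169555664 [ 0.56910565 -0.20101451  0.12      ]
ptr w [294.  43.] [333.  51.]
298 43.0 44.0 [array([ 0.0028, -0.053 ]), array([ 0.0036, -0.0546])]
304 43.0 44.0 [array([ 0.009, -0.053]), array([ 0.0095, -0.0546])]
308 43.0 44.0 [array([ 0.0131, -0.053 ]), array([ 0.0135, -0.0546])]
312 43.0 44.0 [array([ 0.0173, -0.053 ]), array([ 0.0174, -0.0545])]
tick in w [295.1485426  -11.44968784] depth pointer [ 0.51754857 -0.07723738  0.06593927]
t 58 [ 0.00217673 -0.06257332  0.025     ] [ 0.04486884 -0.04874536  0.025     ] [ 0.02804498 -0.05289114  0.025     ]
s 75 [ 0.00878887 -0.06238248  0.025     ] [ 0.0561393  -0.04749289  0.025     ] [ 0.04076774 -0.05362971  0.025     ]
```

```bash
cat >> cr.py <<'E'
def turn(c,ang,total,step=.3,g=.00015,r=.026,zz=.137,sp=.08,log=None):
    """lead the pin clockwise by total rad; ease the centre along the radial force"""
    n=max(1,int(np.ceil(abs(total)/step)));F=[]
    for i in range(n):
        ang-=total/n;u=np.array([np.cos(ang),np.sin(ang)])
        move_l([*(c+r*u),zz],sp)
        s=state();f=s["ft_force"][:2];fr=f@u;F.append((round(fr,1),round(f@np.array([-u[1],u[0]]),1)))
        c=c+g*np.clip(fr,-15,15)*u
        if np.linalg.norm(f)>45: print("STOP");break
    print(F);return c,ang
E
python3 - <<'E'
from cr import *
import json
W=np.array([.5625,-.1998]);u=np.array([.0102,-.0237]);u/=np.linalg.norm(u);p=W+.026*u
move_l([*p,.30],.2);move_l([*p,.137],.12);print(state()["ft_force"])
close();hold(.1);s=state();print(s["finger_gap"],s["finger_force"],s["ee_pos"],s["ft_force"])
im=get_image("top");cv2.imwrite("pics/t6.png",im["frame"])
e=s["ee_pos"][:2]
if s["finger_gap"]>.008:
    a0=np.arctan2(u[1],u[0]);c=e-.026*u
    c,a=turn(c,a0,1.5);s=state();print(c,a,s["finger_gap"],s["time"])
    json.dump([list(c),a,a0],open("cr.json","w"))
E
```

```text
[ 0.63935162  0.70403615 -0.18766394]
0.010767184056152068 29.999762177467346 [ 0.57295278 -0.22379786  0.13707634] [ 2.33717679 -0.66940908 -0.02307294]
[(np.float64(-1.3), np.float64(-1.4)), (np.float64(-2.1), np.float64(-1.7)), (np.float64(-2.3), np.float64(-1.3)), (np.float64(-3.6), np.float64(-0.9)), (np.float64(-2.3), np.float64(-0.5))]
[ 0.56357038 -0.19856985] -2.664377824138751 0.010934685827236527 29.075
```

The grip is good and the forces are low, so I'll continue.

```bash
cat > look.py <<'E'
from cr import *
def look():
    for n in("top","scene"):
        im=get_image(n)
        P=[proj(im,TICK+x*ex+y*ey) for x in(-.02,.06) for y in(-.06,.05)];P=np.array(P);lo=P.min(0).astype(int);hi=P.max(0).astype(int)
        cv2.imwrite(f"pics/k_{n}.png",im["frame"][lo[1]:hi[1],lo[0]:hi[0]]);print(n,lo,hi)
        hsv=cv2.cvtColor(im["frame"],cv2.COLOR_BGR2HSV);m=cv2.inRange(hsv,(12,90,80),(34,255,255))
        A=[]
        for v in range(lo[1],hi[1]):
            for x in range(lo[0],hi[0]):
                if m[v,x]:
                    l=loc(onz(im,x,v,.068),TICK)
                    if .004<l[0]<.03 and -.06<l[1]<.02:A.append(l[1])
        A=np.array(A);print(n,len(A),"ptr y",A.mean().round(4),np.percentile(A,[5,50,95]).round(4)) if len(A) else print(n,0)
E
python3 - <<'E'
from look import *
import json
c,a,a0=json.load(open("cr.json"));c,a=turn(np.array(c),a,8.1);s=state()
json.dump([list(c),a,a0],open("cr.json","w"));print(c,a,a0-a,s["finger_gap"],s["time"]);look()
E
```

```text
[(np.float64(-1.9), np.float64(-1.4)), (np.float64(-2.1), np.float64(-1.3)), (np.float64(-2.4), np.float64(-1.0)), (np.float64(-0.9), np.float64(-1.5)), (np.float64(-2.0), np.float64(-0.2)), (np.float64(-1.3), np.float64(-2.0)), (np.float64(-1.1), np.float64(-0.4)), (np.float64(-1.9), np.float64(-1.0)), (np.float64(-2.0), np.float64(-1.0)), (np.float64(-1.3), np.float64(-1.1)), (np.float64(-2.1), np.float64(-0.9)), (np.float64(-2.8), np.float64(-1.2)), (np.float64(0.4), np.float64(-1.7)), (np.float64(-1.1), np.float64(-1.0)), (np.float64(-2.3), np.float64(-1.4)), (np.float64(-0.6), np.float64(-1.2)), (np.float64(-1.4), np.float64(-2.0)), (np.float64(-1.4), np.float64(-0.5)), (np.float64(-1.1), np.float64(-1.3)), (np.float64(-0.3), np.float64(-1.7)), (np.float64(-0.9), np.float64(-0.9)), (np.float64(-1.6), np.float64(-0.8)), (np.float64(-0.7), np.float64(-1.6)), (np.float64(-1.3), np.float64(-1.6)), (np.float64(-1.8), np.float64(-0.2)), (np.float64(0.1), np.float64(-0.9)), (np.float64(0.1), np.float64(-1.4))]
[ 0.56428689 -0.19927388] -10.764377824138755 9.600000000000003 0.0109639037139121 35.825
top [336 215] [387 253]
top 19 ptr y -0.009 [-0.0129 -0.0084 -0.0063]
scene [250 154] [305 190]
scene 14 ptr y -0.0075 [-0.0109 -0.0068 -0.0051]
```

```bash
python3 - <<'E'
import cv2,numpy as np
a=cv2.imread("pics/k_top.png");b=cv2.imread("pics/k_scene.png")
cv2.imwrite("pics/v6.png",np.hstack([cv2.resize(a,(400,300),interpolation=2),cv2.resize(b,(400,300),interpolation=2)]))
E
```

```text
(no output)
```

View pics/v6.png

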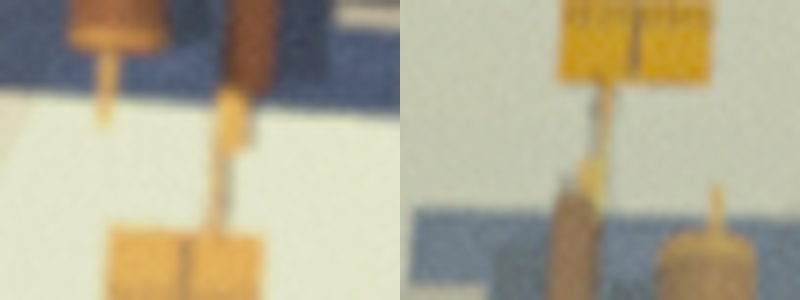

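The pointer's +y edge is about 5.8 mm short of the long graduation (top crop: 208 against 187). The case has not moved. I'll turn the remaining 1.15 rad or so.

```bash
python3 - <<'E'
from look import *
import json
c,a,a0=json.load(open("cr.json"));c,a=turn(np.array(c),a,1.17);s=state()
json.dump([list(c),a,a0],open("cr.json","w"));print(s["finger_gap"],s["time"]);look()
gripper_open();hold(.2);p=state()["ee_pos"];move_l([p[0],p[1],.27],.15);print(state()["time"],state()["ft_force"])
move_to([.42,-.22,.33],vq(1));hold(.2)
look();import push;push.meas()
a=cv2.imread("pics/k_top.png");b=cv2.imread("pics/k_scene.png")
cv2.imwrite("pics/v7.png",np.hstack([cv2.resize(a,(400,300),interpolation=2),cv2.resize(b,(400,300),interpolation=2)]))
E
```

```text
[(np.float64(-0.6), np.float64(-1.0)), (np.float64(-0.9), np.float64(-0.8)), (np.float64(-0.4), np.float64(-1.9)), (np.float64(-1.4), np.float64(-1.1))]
0.011394135469381077 36.925
top [336 215] [387 253]
top 17 ptr y -0.004 [-0.0083 -0.0038 -0.0016]
scene [250 154] [305 190]
scene 13 ptr y -0.0029 [-0.0067 -0.0026  0.0003]
39.5 [-0.28648038 -0.73061595  0.2814744 ]
top [336 215] [387 253]
top 18 ptr y -0.0039 [-0.0083 -0.0033 -0.0016]
scene [250 154] [305 190]
scene 16 ptr y -0.0025 [-0.0067 -0.0022  0.0004]
top 182 y mean 0.0001 min/max [-0.0128  0.013 ] x [0.0006 0.0338] skew 0.034
scene 456 y mean 0.001 min/max [-0.0118  0.0138] x [-0.0371  0.036 ] skew 0.013
```

View pics/v7.png

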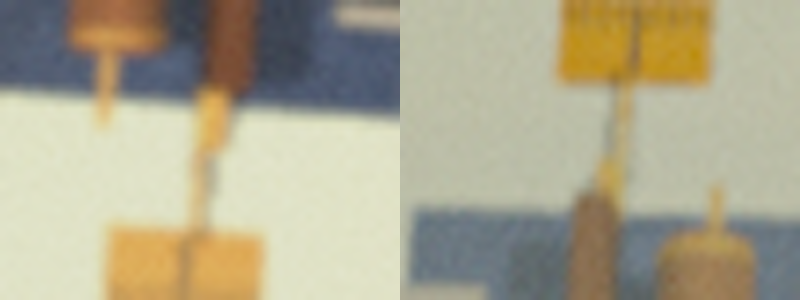

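The pointer edge is about 0.5–1 mm from the long graduation in both views, and the case is centred. The arm is clear, so I'll hand in.

```bash
python3 -c "
from h import *
print(job_done(),state()['time'])"
```

```text
the job is handed in; nothing more can be done
the job is handed in; nothing more can be done
```

The job is handed in, with no verdict returned: the thimble stands upright on the coaster, the case lies on the brass line (about 1 mm off at most), and the pointer is about 1 mm or less from the long graduation.

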